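# Prise open the parts case and scan the label inside its lid

### The job

Pick up the orange-handled pry blade, get its tip under the lid's front lip and lever the clear lid up and over until it stands upright and stays open, without touching the lid with the gripper. Lay the blade back on the blue mat, then take the scanner and point its red window squarely at the middle of the barcode label inside the lid, about 100 mm away, steady for at least a second. Finally lay the scanner gently back on the mat beside the blade, leaving the lid open and the other things on the bench where they are.

Things in the scene. Friction and masses are not known exactly. Their poses are not given: they have to be found in the camera images.
- case: Heavy grey open-topped parts case, fixed on the bench, 160 mm deep (x) by 220 mm wide (y) by 60 mm high, under a clear lid. Origin: centre of its underside; its x axis points from the front (lip side, towards the robot) to the hinge side, z up.
- lid (a joint): Angle of the case's clear lid in rad: 0 shut, grows as it opens, 1.57 upright, stop at 1.80. The hinge line runs along the case's y axis at case x = +80 mm, 60 mm above its underside (the height of the shut lid's underside). The hinge is stiff: the lid stays at any angle and takes about 2 N at the lip to lift. It may start a little ajar (up to 0.05).
- lip (a point): Middle of the front edge, at the underside, of the clear lid (5 mm thick, 220 mm wide), 182 mm from the hinge line. The blue lip along this edge is 6 mm thick and overhangs the case's front wall by 22 mm, with free room below it down to the bench.
- label (a point): Middle of the white barcode label (74 mm wide along the hinge, 46 mm the other way) on the lid's inner face, 75 mm from the hinge line. Its axes turn with the lid; shut, they are those of the case. z is normal to the label; the inner face, to be scanned, looks along -z, so towards the robot when upright. The print also shows on the outside.
- blade: Flat pry tool, 190 mm long, about 0.12 kg. Orange handle 105 x 24 x 24 mm (tool x = -95 to +10 mm), then a steel blade 85 mm long, 28 mm wide, 3 mm thick, from 10 to 13 mm above the tool's underside. Origin: middle of the length, on the underside; x points to the blade tip, z up. It lies flat on the mat.
- blade_tip (a point): Middle of the blade's end edge: tool x = +95 mm, 11.5 mm above the tool's underside.
- blade_grip (a point): Good place to grip the handle: tool x = -25 mm, 12 mm above its underside.
- scanner: Hand scanner, 170 mm long, about 0.22 kg. Grey handle 34 mm wide and 34 mm high (x = -85 to +38 mm), black and yellow head 56 mm wide and 40 mm high (x = +38 to +85 mm), red window in the front of the head. Origin: middle of the length, on the underside; x points out of the window, which is the direction it reads; z up. It lies flat on the mat.
- window (a point): Centre of the scanner's red window: scanner x = +85 mm, 20 mm above its underside. Axes are the scanner's.
- scanner_grip (a point): Good place to grip the scanner's handle: x = -10 mm, 18 mm above its underside.
- mat: Blue mat fixed on the bench, 260 mm (x) by 280 mm (y), 3 mm thick; both tools start on it, side by side in either order, pointing roughly away from the robot. Origin: centre of its underside.
- flange: Bystander: round steel flange, 120 mm across, 20 mm high, lying on the bench. Origin under its centre.
- nozzle: Bystander: turned steel nozzle with a copper top, 64 mm across, 100 mm high, standing. Origin under its centre.
- spray_bottle: Bystander: white spray bottle with a blue head, 86 mm across, 240 mm high. Origin under its centre.
- towel_roll: Bystander: upright blue roll, 110 mm across, 240 mm high. Origin under its centre.
Mind the look-alikes: they are no part of the job. What is meant by the blade is not turquoise, and is the larger of those in its own colour. Several things have the shape of the scanner; the one meant has the colours described above.

How it is judged:
By the outcome, as a careful person would: the job done as asked, in the order asked, and still so for the second after the job is handed in, with the robot touching nothing.
It also fails if it takes over 72 s, if anything falls off the work surface, if the arm or the gripper's body presses on something with over 40 N, if the wrist force passes 120 N, or if a joint passes its speed limit or range.

### The arm

A 6-joint arm with a two-finger parallel gripper is mounted at the origin on the work surface. World frame = base frame: x ahead of the robot, y to its left, z up, the work surface at z = 0. Lengths are in m, angles in degrees, forces in N, time in s.
With the tool pointing down it reaches from about 0.25 to 0.725 m from the base axis. Payload 9.7 kg.
Tool frame: the origin (TCP) lies at the very end of the fingers, on their centre line; the grasp point (between the pads) lies 19 mm behind it; z points along the fingers, y is the line along which they close (so a half turn about z gives the same grasp; the last joint's range is limited). The gripper opens to 85 mm and grips with 20 to 120 N. Pads are 22 mm wide; open, the fingers measure 114 mm over their backs; the gripper's body (76 mm by 85 mm) begins 54 mm behind the grasp point. The pads swing forward as they close: fully open they stand 13 mm farther back than shut.
Start: joints at [-73.912, 4.979, 10.078, 95.1, 0, 90], TCP at [0.152, -0.528, 0.231] pointing down, gripper open.
Joint ranges: [-179.16, 179.16], [-48.56, 103.87], [-65.8, 70.77], [-126.05, 130.52], [-82.76, 87.17], [-180, 180]. Speed limits (degrees/s): [127.2, 127.2, 147.25, 180, 180, 180].

### API

Orientations are given as [roll, pitch, yaw] about the fixed x, y, z axes, in that order (R = Rz(yaw) Ry(pitch) Rx(roll)).
In Python, from workcell import bot, viewer, finder gives the robot as it stands. The module is installed in compiled form; this text tells all that it offers.
- The arm moves only by the shell command python3 -m inch 'ROWS' [FORCE]. ROWS is JSON, a list that holds one entry, the list of rows, each a list of 7 numbers: the opening in per cent of the stroke, from 0 (shut) to 100 (fully open), then the shift along the tool's x, y, z in mm, then the turn, a rotation vector about the tool's x, y, z in degrees. In form: [[[grip, tx, ty, tz, ax, ay, az], ...]]. A call has 1 to 8 rows; each row shifts and turns the commanded pose from where the row before left it, along the tool's axes as they then stand; what a row does not reach is not made up. A row lasts 1/8 s, in which the tool goes at most 62.5 mm and 10.7 degrees, less where a joint would pass 70% of its speed; a pose out of reach is approached as far as the arm can. A call with a gripper value outside its range is refused whole. The fingers move at their own pace and stop on an object; FORCE is the grip in N (left out, the last holds). Time passes only in rows, so rows that do not move let the fingers close. It gives the time, the measured TCP pose, the force, the opening and the grip force at its end, in the units of the state.
- bot.get_obs(): the state, without advancing time (a new reading comes with each control period).
- viewer.camera(name): name is "scene" or "top" or "wrist"; returns a dict with "pixels" (480x640x3 uint8, red, green, blue), "vfov" (degrees; the focal length in pixels is half the picture's height over the tangent of half this angle, whatever the lens; pixels are square), "cx", "cy" (the principal point, pixels), "k1" (the pictures are not rectified: a ray, as slopes to the right and down, at radius r is drawn at 1 + k1 r^2 times it, then the intrinsics apply), "R" (3x3) and "t" (3): a world point X has camera coordinates R X + t. Camera axes: x right, y down, z forward; pixel columns grow to the right and rows downward; lengths in m; the calibration is good to about 2 mm. A picture is of the moment at which its call begins. There is no depth.
- bot.job_done(): hands the job in; it is judged then, once.
Trained networks look in the newest picture that a camera, given by its name, has taken for a name from the list of things; names that differ only in an ending like _2 or _b are one class to them, and where a whole thing is asked for, a point or a joint stands for the part that bears it (a point fixed in the world has none). Each returns a list of dicts, best first, with "conf" (0 to 1); they miss things now and then, are a little off and sometimes report something else, mostly with a low value. They report only what shows in the picture. A call takes as long as a camera call. They do not tell look-alikes from the thing itself.
- finder.outline_of(camera, thing): "pixels" (480x640 bool, what is visible of it) and "extent" ([centre column, centre row, width, height] in pixels, round what is visible of it).
- finder.mark_of(camera, thing): "position" ([column, row] in pixels: a listed point, or the origin of a listed thing).
The state is a dict: "time": time; "q": joint angles; "qd": joint speeds; "joint_efforts": joint torques, N m; "ee_pos": TCP position; "tcp_rot": TCP orientation; "wrist_force": force on the tool from outside, world axes, zero at the start; "torque": the same for the moment, N m; "opening": finger opening in m; "grasp_force": force on a finger pad.
Only numpy, scipy, OpenCV 4.12 (cv2) and the standard library are available. Lean on these libraries where they do the work, as an engineer would, in place of code of your own. Each camera call takes 0.05 s, during which the arm holds its last target. There are 200 camera calls.

## Working session

There is one attempt and no reset: what is moved stays moved. The work goes in short steps, Python scripts to look and compute and a shell command to move; the robot and the scene stay as the last step left them, time stands still between calls to the robot, and variables do not carry over. Pictures are saved under pics/ and viewed, at most 10 in all, crops included, and the job is handed in when it is done.

```bash
mkdir -p pics
cat > h.py <<'E'
import numpy as np, cv2
from workcell import bot, viewer, finder
from scipy.spatial.transform import Rotation as Ro
def K(c):
    f=240/np.tan(np.radians(c['vfov']/2)); return f
def ray(c,p):
    f=K(c); d=np.array([(p[0]-c['cx'])/f,(p[1]-c['cy'])/f]); u=d.copy()
    for _ in range(20): u=d/(1+c['k1']*(u@u))
    R=np.array(c['R']); t=np.array(c['t']); return -R.T@t, R.T@np.array([u[0],u[1],1])
def at(c,p,z):
    o,d=ray(c,p); return o+d*(z-o[2])/d[2]
def proj(c,X):
    x=np.array(c['R'])@np.array(X)+c['t']; u=x[:2]/x[2]; return K(c)*u*(1+c['k1']*(u@u))+[c['cx'],c['cy']]
def tri(obs):
    A=0;b=0
    for c,p in obs:
        o,d=ray(c,p); d=d/np.linalg.norm(d); P=np.eye(3)-np.outer(d,d); A=A+P; b=b+P@o
    return np.linalg.solve(A,b)
def save(c,n): cv2.imwrite('pics/'+n,c['pixels'][...,::-1])
E
python3 - <<'E'
from h import *
o=bot.get_obs(); print(o['ee_pos'],o['tcp_rot'],o['time'])
ims=[]
for n in ['top','scene']:
    c=viewer.camera(n); ims.append(c['pixels']); print(n,c['vfov'],-np.array(c['R']).T@c['t'])
    for th in ['case','lip','label','blade','blade_tip','blade_grip','scanner','window','scanner_grip','mat','flange','nozzle','spray_bottle','towel_roll']:
        for d in finder.mark_of(n,th)[:4]:
            p=d['position']; print(n,th,round(d['conf'],2),np.round(p),np.round(at(c,p,0.012),3)[:2])
for i,n in zip(ims,['top','scene']): cv2.imwrite(f'pics/{n}0.png',i[...,::-1])
E
```

```text
[ 0.15233687 -0.5282387   0.23055498] [-1.79921281e+02 -2.36866890e-04  1.60860975e+01] 0.0
top 45.421915986663244 [0.40021542 0.00729895 1.56471721]
top case 0.62 [237. 187.] [0.634 0.244]
top lip 0.9 [249. 220.] [0.546 0.21 ]
top label 0.76 [227. 180.] [0.654 0.273]
top blade 0.85 [454. 347.] [ 0.202 -0.343]
top blade 0.78 [502. 281.] [ 0.379 -0.474]
top blade 0.72 [434. 249.] [ 0.464 -0.293]
top blade 0.19 [434. 216.] [ 0.554 -0.293]
top blade_tip 0.89 [492. 337.] [ 0.227 -0.446]
top blade_tip 0.79 [432. 216.] [ 0.554 -0.288]
top blade_tip 0.71 [512. 262.] [ 0.431 -0.504]
top blade_grip 0.79 [437. 260.] [ 0.436 -0.3  ]
top blade_grip 0.74 [448. 347.] [ 0.201 -0.327]
top blade_grip 0.6 [494. 282.] [ 0.374 -0.453]
top scanner 0.84 [467. 144.] [ 0.751 -0.387]
top scanner 0.67 [382. 243.] [ 0.481 -0.15 ]
top window 0.8 [383. 206.] [ 0.582 -0.155]
top window 0.8 [466. 170.] [ 0.68  -0.381]
top scanner_grip 0.8 [465. 137.] [ 0.773 -0.379]
top scanner_grip 0.65 [380. 246.] [ 0.473 -0.146]
top mat 0.87 [410. 247.] [ 0.471 -0.227]
top flange 0.92 [382. 147.] [ 0.745 -0.154]
top nozzle 0.68
[... 743 characters left out ...]
ene blade_grip 0.74 [206. 303.] [ 0.439 -0.299]
scene blade_grip 0.59 [127. 310.] [ 0.361 -0.456]
scene scanner 0.92 [238. 450.] [ 0.756 -0.381]
scene scanner 0.63 [274. 290.] [ 0.495 -0.151]
scene window 0.95 [289. 313.] [ 0.563 -0.153]
scene window 0.72 [215. 409.] [ 0.666 -0.384]
scene scanner_grip 0.76 [238. 460.] [ 0.774 -0.39 ]
scene mat 0.58 [239. 302.] [ 0.48  -0.234]
scene mat 0.24 [289. 314.] [ 0.565 -0.154]
scene flange 0.81 [331. 386.] [ 0.752 -0.166]
scene flange 0.69 [448. 255.] [0.642 0.249]
scene nozzle 0.58 [396. 350.] [ 0.763 -0.005]
scene nozzle 0.47 [416. 220.] [0.516 0.251]
scene spray_bottle 0.7 [145. 404.] [ 0.58  -0.499]
scene towel_roll 0.81 [497. 195.] [0.568 0.488]
```

View pics/top0.png

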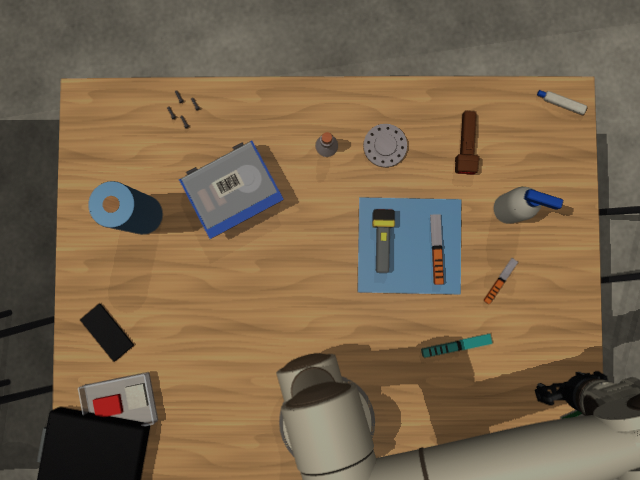

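View pics/scene0.png

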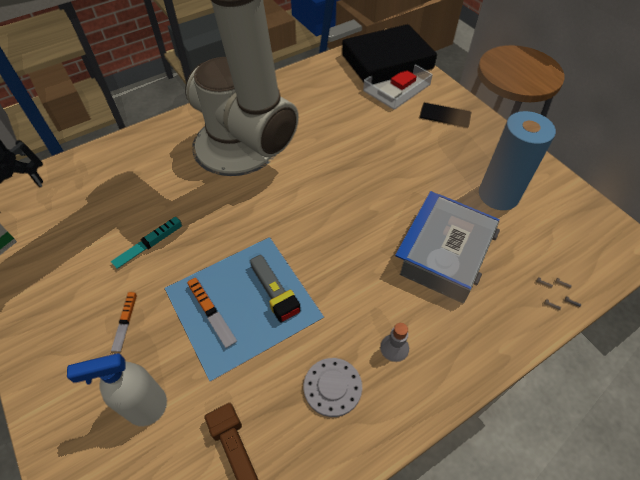

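The top view shows these possible blades: orange on the mat at (437,250), a smaller orange one at (500,282), and a turquoise one at (457,346). The large orange one on the mat fits. The scanner shapes are grey/black/yellow on the mat at (383,243) and brown at (467,144). The one on the mat fits. The case lip runs from about (208,237) to (283,200).

Run:
```python
from h import *
C={}
M={}
for n in ['top','scene']:
    c=C[n]=viewer.camera(n)
    for th in ['case','lip','label','blade_tip','blade_grip','window','scanner_grip']:
        M[n,th]=[d['position'] for d in finder.mark_of(n,th)]
    hsv=cv2.cvtColor(c['pixels'],cv2.COLOR_RGB2HSV); 
    m=cv2.inRange(hsv,(112,140,60),(125,255,255)); 
    if n=='top': m[:,:170]=0; m[:,300:]=0; m[:130]=0;m[260:]=0
    else: m[:,:390]=0; m[:180]=0; m[320:]=0
    k,l,s,_=cv2.connectedComponentsWithStats(m); i=1+np.argmax(s[1:,4]); 
    r=cv2.minAreaRect(np.argwhere(l==i)[:,::-1].astype(np.float32)); b=cv2.boxPoints(r)
    print(n,'lip rect',np.round(b,1).tolist(),[np.round(at(c,p,.063),3)[:2].tolist() for p in b])
z={'lip':.06,'label':.06,'case':0,'blade_tip':.0145,'blade_grip':.015,'window':.023,'scanner_grip':.021}
ref={'blade_tip':(.555,-.289),'blade_grip':(.437,-.30),'window':(.572,-.155),'scanner_grip':(.473,-.147),'lip':(.53,.2),'label':(.63,.27),'case':(.634,.244)}
for th in z:
    ob=[]
    for n in C:
        ps=M[n,th]
        if not ps: continue
        p=min(ps,key=lambda p:np.hypot(*(at(C[n],p,z[th])[:2]-ref[th])))
        print(th,n,np.round(at(C[n],p,z[th]),4)[:2]); 
        if np.hypot(*(at(C[n],p,z[th])[:2]-ref[th]))<.05: ob.append((C[n],p))
    if len(ob)==2: print('   tri',np.round(tri(ob),4))
a=C['top']['pixels'][180:310,340:530]; cv2.imwrite('pics/crop.png',cv2.resize(a,None,fx=4,fy=4,interpolation=cv2.INTER_CUBIC)[...,::-1])
a=C['top']['pixels'][130:250,165:300]; cv2.imwrite('pics/case.png',cv2.resize(a,None,fx=4,fy=4,interpolation=cv2.INTER_CUBIC)[...,::-1])
```

```text
top lip rect [[218.0, 225.3000030517578], [264.0, 165.0], [291.79998779296875, 186.1999969482422], [245.8000030517578, 246.39999389648438]] [[0.526, 0.285], [0.686, 0.165], [0.629, 0.091], [0.47, 0.212]]
scene lip rect [[426.0, 192.0], [432.0, 192.0], [432.0, 212.0], [426.0, 212.0]] [[0.486, 0.299], [0.494, 0.312], [0.543, 0.27], [0.535, 0.257]]
lip top [0.5324 0.2065]
lip scene [0.5331 0.2217]
   tri [0.5353 0.2097 0.0708]
label top [0.6436 0.2593]
label scene [0.629  0.2522]
   tri [0.637  0.2521 0.0699]
case top [0.6383 0.2499]
case scene [0.6275 0.2557]
   tri [0.6347 0.2462 0.0171]
blade_tip top [ 0.4347 -0.5115]
blade_tip scene [ 0.5563 -0.2903]
blade_grip top [ 0.4413 -0.3054]
blade_grip scene [ 0.4425 -0.2989]
   tri [ 0.4424 -0.3018  0.0175]
window top [ 0.5803 -0.1569]
window scene [ 0.6746 -0.3803]
scanner_grip top [ 0.472 -0.137]
scanner_grip scene [ 0.471  -0.1471]
   tri [ 0.4701 -0.1417  0.0152]
```

View pics/crop.png

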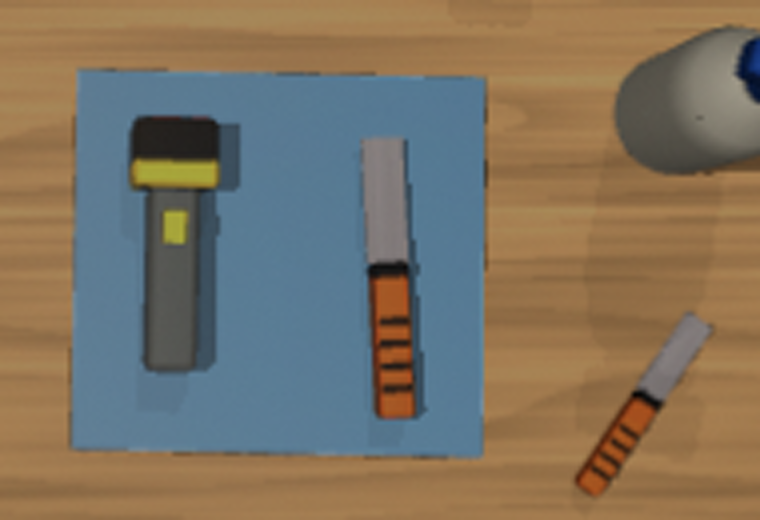

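View pics/case.png

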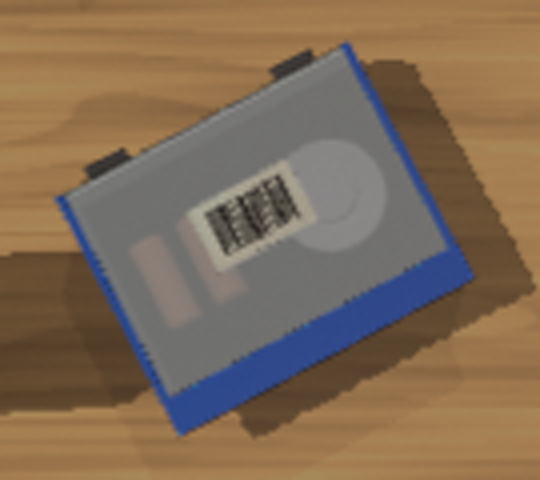

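The crop confirms the orange and steel blade on the mat (tip near crop (383,139)) and the grey, black and yellow scanner (head front near (176,117)). In the case crop, the lid corners are hinge (57,200) and (348,43), and lip (181,436) and (475,277).

Run:
```python
from h import *
c=viewer.camera('top')
def g(o,p,z): return at(c,(p[0]/4+o[0]-.375,p[1]/4+o[1]-.375),z)[:2]
o=(340,180)
tip=g(o,(383,139),.016); end=g(o,(396.5,417),.027)
d=tip-end; yaw=np.arctan2(d[1],d[0]); print('blade len',np.hypot(*d),'yaw',np.degrees(yaw),'tip',tip,'end',end,'grip',end+70/1000*np.array([np.cos(yaw),np.sin(yaw)]))
h=g(o,(176,117),.043); e=g(o,(170,371),.037); d=h-e; yaw=np.arctan2(d[1],d[0]); print('scan len',np.hypot(*d),np.degrees(yaw),h,e,'grip',e+.075*d/np.hypot(*d))
o=(165,130)
hl,hr,lr,ll=[g(o,p,.065) for p in [(57,200),(348,43),(475,277),(181,436)]]
print(hl,hr,lr,ll,np.hypot(*(hl-hr)),np.hypot(*(lr-ll)),np.hypot(*(lr-hr)))
y=(hl-hr)+(ll-lr); yw=np.degrees(np.arctan2(-y[0],y[1])); x=(hl-ll)+(hr-lr); print('case yaw',yw,np.degrees(np.arctan2(x[1],x[0])))
print('lip mid',(ll+lr)/2,'hinge mid',(hl+hr)/2)
```

```text
blade len 0.1877816251537564 yaw 1.4412858660554808 tip [ 0.55874695 -0.29567631] end [ 0.37102473 -0.3003995 ] grip [ 0.44100259 -0.29863882]
scan len 0.169021502461661 -1.517562317852506 [ 0.57078868 -0.15262559] [ 0.40182646 -0.14814933] grip [ 0.47680016 -0.15013558]
[0.64685758 0.39032337] [0.75133017 0.19810182] [0.59505357 0.11322185] [0.4903515  0.30615947] 0.21877762577971668 0.21951639475193907 0.17783977112860905
case yaw 28.505777588594416 28.389070457732128
lip mid [0.54270253 0.20969066] hinge mid [0.69909387 0.29421259]
```

```bash
python3 -m inch '[[[100,48,-20,11,0,0,0],[100,49,-20,11,0,0,0],[100,49,-20,11,0,0,0],[100,49,-20,12,0,0,0],[100,49,-20,12,0,0,0],[100,49,-20,12,0,0,0],[100,48,-20,11,0,0,7.3],[100,0,0,0,0,0,7.4]]]' 60
python3 - <<'E'
from h import *
c=viewer.camera('wrist'); save(c,'w1.png'); o=bot.get_obs(); print(o['ee_pos'],o['tcp_rot'],o['q'])
for th in ['blade_tip','blade_grip','blade']:
    for d in finder.mark_of('wrist',th)[:2]: print(th,d['conf'],d['position'],at(c,d['position'],.015))
E
```

```text
time: 3.35
ee_pos: [0.4431, -0.2969, 0.1501]
tcp_rot: [-179.9, 0.1, 1.4]
wrist_force: [-1.7, -0.4, 0.3]
opening: 0.0849
grasp_force: 0.0
[ 0.44224246 -0.29792008  0.15055691] [-1.79958104e+02  5.73990120e-02  9.78840771e-01] [-3.39672676e+01  1.86996276e+00 -2.11264118e+00  8.60884439e+01
  1.46349312e-03  1.45053912e+02]
blade_tip 0.94 [324.4, 57.5] [ 0.56032168 -0.2963447   0.015     ]
blade_tip 0.62 [586.4, 239.2] [ 0.43641772 -0.50392329  0.015     ]
blade_grip 0.87 [508.1, 317.1] [ 0.36560919 -0.45653318  0.015     ]
blade_grip 0.78 [324.0, 228.1] [ 0.44053088 -0.2992234   0.015     ]
blade 0.97 [519.8, 293.3] [ 0.38815794 -0.46192197  0.015     ]
blade 0.79 [323.2, 193.5] [ 0.46786649 -0.29790273  0.015     ]
```

View pics/w1.png

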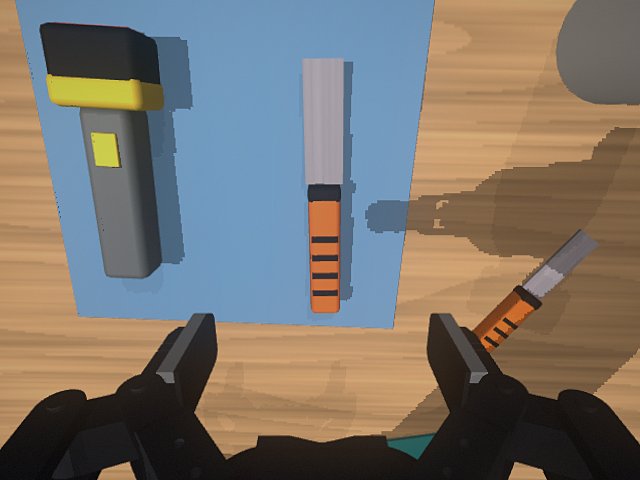

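```bash
python3 -m inch '[[[70,-2,1,50,0,0,0],[70,0,0,50,0,0,0],[70,0,0,25,0,0,0],[70,0,0,17,0,0,0],[10,0,0,0,0,0,0],[10,0,0,0,0,0,0],[10,0,0,0,0,0,0],[10,0,0,0,0,0,0]]]' 100
python3 -m inch '[[[10,0,0,0,0,0,0],[10,0,0,-20,0,0,0],[10,0,0,-40,0,0,0],[10,0,0,-40,0,0,0],[10,0,0,0,0,0,0]]]'
```

```text
time: 4.55
ee_pos: [0.4401, -0.3012, 0.0111]
tcp_rot: [179.9, -0.1, 1.4]
wrist_force: [-1.3, -0.0, 6.3]
opening: 0.0218
grasp_force: 99.3
time: 5.18
ee_pos: [0.4409, -0.3015, 0.1132]
tcp_rot: [179.8, -0.3, 1.4]
wrist_force: [-0.2, -0.7, -2.8]
opening: 0.0213
grasp_force: 98.3
```

```bash
python3 -m inch '[[[10,-3,-54,0,0,0,0],[10,-4,-54,0,0,0,0],[10,-4,-55,0,0,0,0],[10,-4,-55,0,0,0,0],[10,-4,-55,0,0,0,0],[10,-4,-54,0,0,0,0],[10,-3,-54,0,0,0,0],[10,-3,-54,0,0,0,0]]]'
python3 -m inch '[[[10,0,0,0,0,0,-9],[10,0,0,0,0,0,-9],[10,0,0,30,0,0,-9],[10,0,0,35,0,0,0],[10,0,0,0,0,0,0]]]'
python3 - <<'E'
from h import *
o=bot.get_obs(); print(o['ee_pos'],o['tcp_rot'],o['q']); ob={}
for n in ['top','scene']:
    c=viewer.camera(n); save(c,n+'2.png')
    for th in ['blade_tip','lip']:
        for d in finder.mark_of(n,th)[:2]:
            p=d['position']; print(n,th,d['conf'],p,at(c,p,.049 if th=='blade_tip' else .06)); ob.setdefault(th,{}).setdefault(n,(c,p)) if at(c,p,.05)[1]>0 else 0
    R=Ro.from_euler('xyz',o['tcp_rot'],degrees=True).as_matrix()
    print('expected tip px',proj(c,o['ee_pos']+R@np.array([.12,0,-.0035])))
for th in ob: print(th,tri(list(ob[th].values())))
c=viewer.camera('scene')
a=c['pixels'][140:300,300:500]; cv2.imwrite('pics/s2.png',cv2.resize(a,None,fx=4,fy=4,interpolation=cv2.INTER_CUBIC)[:600,:800,::-1])
E
```

```text
time: 6.18
ee_pos: [0.4023, 0.0605, 0.111]
tcp_rot: [-176.8, 0.1, 6.3]
wrist_force: [0.5, 1.0, -1.2]
opening: 0.0216
grasp_force: 98.7
time: 6.8
ee_pos: [0.4005, 0.0627, 0.0444]
tcp_rot: [-177.0, -1.2, 33.1]
wrist_force: [-0.3, -0.1, -0.7]
opening: 0.0214
grasp_force: 98.6
[0.40050491 0.0627184  0.04439464] [-177.00706872   -1.16571199   33.13879771] [  6.65216208 -14.37213811 -28.73326711  75.93167403   3.19838104
 153.47473543]
top blade_tip 0.63 [513.6, 259.6] [ 0.43522246 -0.49497667  0.049     ]
top blade_tip 0.58 [494.7, 336.7] [ 0.23288883 -0.44164188  0.049     ]
top lip 0.77 [248.3, 217.8] [0.54562534 0.20602383 0.06      ]
expected tip px [278.02145541 234.89444962]
scene blade_tip 0.91 [111.2, 268.0] [ 0.26127844 -0.44524002  0.049     ]
scene blade_tip 0.77 [378.8, 224.0] [0.49429123 0.14564202 0.049     ]
scene lip 0.86 [415.6, 220.9] [0.54132494 0.22028408 0.06      ]
expected tip px [374.73670829 228.6855199 ]
lip [0.54676454 0.20715154 0.07532112]
blade_tip [ 1.02530499 -0.37992371  1.02110814]
```

View pics/s2.png

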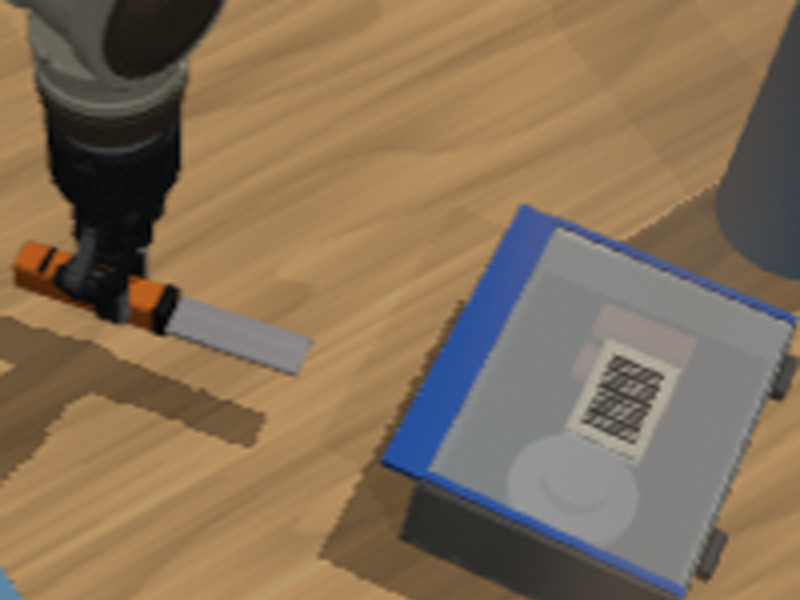

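The tip is in front of the lip, at crop (305,358), against a lip front edge from (523,207) to (385,462). The lateral move was cut short, so I'm computing the lip height and the correction.

```bash
cat >> h.py <<'E'
def delta(pos,rpy):
    "shift in mm along current tool axes, then rotvec deg (apply the shift rows first, then turn)"
    o=bot.get_obs(); R=Ro.from_euler('xyz',o['tcp_rot'],degrees=True); G=Ro.from_euler('xyz',rpy,degrees=True)
    print('at',np.round(o['ee_pos'],4),np.round(o['tcp_rot'],1),'F',np.round(o['wrist_force'],1),'shift old axes',np.round(R.inv().apply((np.array(pos)-o['ee_pos'])*1000),1),'new axes',np.round(G.inv().apply((np.array(pos)-o['ee_pos'])*1000),1),'turn',np.round((R.inv()*G).as_rotvec(degrees=True),1))
E
python3 - <<'E'
from h import *
t=viewer.camera('top'); s=viewer.camera('scene')
a=tri([(t,(283.4,198.9)),(s,(395.9,255.1))]); b=tri([(t,(209.9,238.6)),(s,(430.4,191.4))])
hl=tri([(t,(57/4+164.6,200/4+129.6)),(s,(795/4+299.6,318/4+139.6))])
print(a,b,(a+b)/2,hl)
d=b-a; print(np.degrees(np.arctan2(-d[0],d[1])))
D=np.array([.880,.475,0])
delta(np.array([.541,.209,0])-.149*D+[0,0,.045],[180,0,28.4])
E
```

```text
[0.59559182 0.11408232 0.06675901] [0.49125746 0.30701391 0.06568147] [0.54342464 0.21054811 0.06622024] [0.64766114 0.39136795 0.06236285]
28.403823499567622
at [0.4026 0.0632 0.0471] [-177.2   -1.4   33.2] F [ 0.9  0.3 -1.4] shift old axes [ 47.1 -58.5   6.2] new axes [ 42.1 -62.5   2.1] turn [-2.9 -1.3  4.8]
```

```bash
python3 -m inch '[[[10,0,0,0,-2.9,-1.3,4.8],[10,20,-31,0,0,0,0],[10,22,-31,1,0,0,0],[10,0,0,0,0,0,0]]]'
python3 - <<'E'
from h import *
D=np.array([.880,.475,0]);L=np.array([.542,.210,0])
delta(L-.149*D+[0,0,.045],[180,0,28.4])
delta(L-.105*D+[0,0,.045],[180,0,28.4])
E
```

```text
time: 7.75
ee_pos: [0.4097, 0.1395, 0.0457]
tcp_rot: [-180.0, -0.0, 28.6]
wrist_force: [0.3, -1.2, -2.6]
opening: 0.0215
grasp_force: 98.8
at [0.4097 0.1395 0.0457] [-180.    -0.    28.6] F [ 0.3 -1.2 -2.6] shift old axes [0.9 0.8 0.7] new axes [0.9 0.8 0.7] turn [-0.  -0.   0.2]
at [0.4097 0.1395 0.0457] [-180.    -0.    28.6] F [ 0.3 -1.2 -2.6] shift old axes [44.9  1.   0.7] new axes [44.9  0.9  0.7] turn [-0.  -0.   0.2]
```

```bash
python3 -m inch '[[[10,15,0,0,0,0,0],[10,15,1,0,0,0,0],[10,15,0,0,0,0,0],[10,0,0,-3,0,0,0],[10,0,0,-3,0,0,0],[10,0,0,-3,0,0,0],[10,0,0,-5,0,0,0],[10,0,0,0,0,0,0]]]'
python3 -m inch '[[[10,1,0,-10,0,0,0],[10,1,0,-10,0,0,0],[10,2,0,-9,0,0,0],[10,3,0,-9,0,0,0],[10,3,0,-9,0,0,0],[10,0,0,0,0,0,0]]]'
python3 - <<'E'
from h import *
print(bot.get_obs()['wrist_force'])
ims=[]
for n in ['top','scene']:
    c=viewer.camera(n)
    a=c['pixels']; a=a[120:260,160:360] if n=='top' else a[100:240,340:540]
    ims.append(cv2.resize(a,None,fx=2,fy=2,interpolation=cv2.INTER_CUBIC))
cv2.imwrite('pics/l1.png',np.hstack(ims)[...,::-1])
E
```

```text
time: 8.75
ee_pos: [0.4497, 0.1583, 0.0601]
tcp_rot: [-180.0, -0.0, 28.5]
wrist_force: [0.4, 0.1, -2.3]
opening: 0.0215
grasp_force: 98.8
time: 9.5
ee_pos: [0.4592, 0.1634, 0.1074]
tcp_rot: [-180.0, -0.1, 28.5]
wrist_force: [0.4, -0.3, -1.8]
opening: 0.0216
grasp_force: 98.8
[ 0.38548655 -0.27245968 -1.78132659]
```

View pics/l1.png

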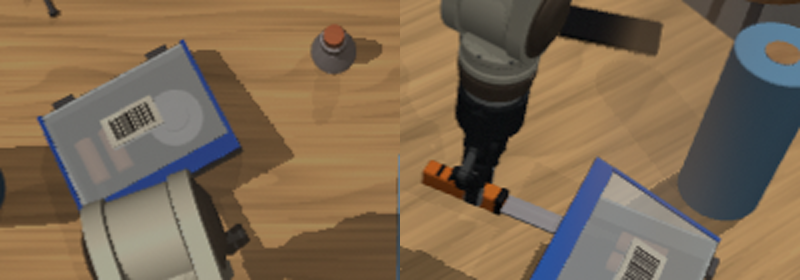

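The lip has risen onto the blade. I'm continuing along the arc.

```bash
python3 -m inch '[[[10,5,0,-12,0,0,0],[10,5,0,-12,0,0,0],[10,7,0,-11,0,0,0],[10,7,0,-11,0,0,0],[10,8.5,0,-10,0,0,0],[10,8.5,0,-9.5,0,0,0],[10,10,0,-8.5,0,0,0],[10,10,0,-8,0,0,0]]]'
python3 -m inch '[[[10,11,0,-7,0,0,0],[10,11,0,-6.5,0,0,0],[10,12,0,-5,0,0,0],[10,12,0,-4.5,0,0,0],[10,12.5,0,-3,0,0,0],[10,12.5,0,-2.5,0,0,0],[10,0,0,0,0,0,0]]]'
cat > lid.py <<'E'
from h import *
def lid(show=None):
    ob={}
    for n in ['top','scene']:
        c=viewer.camera(n)
        if n=='scene' and show: save(c,show)
        for th in ['lip','label']:
            ds=finder.mark_of(n,th)
            for d in ds[:1]: ob.setdefault(th,[]).append((c,d['position'])); print(n,th,round(d['conf'],2),np.round(d['position'],1))
    H=np.array([.7015,.296,.06]); D=np.array([.880,.475,0])
    for th in ob:
        if len(ob[th])==2:
            X=tri(ob[th]); v=X-H; print(th,np.round(X,4),'angle',np.degrees(np.arctan2(v[2],-(v@D))),'r',np.hypot(v[2],v@D))
    c=ob and viewer.camera('scene')
    for a in (75,80,85,90,95): 
        X=H+.182*(np.array([0,0,1])*np.sin(np.radians(a))-D*np.cos(np.radians(a))); Y=H+.075*(np.array([0,0,1])*np.sin(np.radians(a))-D*np.cos(np.radians(a))); print(a,np.round(proj(c,X)),np.round(proj(c,Y)))
E
python3 -c "
from lid import *
lid('s3.png')"
```

```text
time: 10.6
ee_pos: [0.5128, 0.1924, 0.1893]
tcp_rot: [-180.0, -0.0, 28.4]
wrist_force: [-0.8, -1.8, -2.4]
opening: 0.0215
grasp_force: 98.7
time: 11.48
ee_pos: [0.5755, 0.2265, 0.2171]
tcp_rot: [-180.0, -0.0, 28.5]
wrist_force: [1.0, -0.8, -1.8]
opening: 0.0218
grasp_force: 98.8
top lip 0.73 [381.9 244.1]
top label 0.72 [211.4 156.1]
scene lip 0.7 [499.5 199.4]
scene label 0.58 [488.7 232.5]
lip [ 0.622  -0.0192  0.4914] angle 63.01486234630558 r 0.4841631350029697
label [0.6928 0.2885 0.1364] angle 81.66220104345322 r 0.07719534288308978
75 [488. 196.] [486. 231.]
80 [496. 198.] [489. 232.]
85 [504. 200.] [492. 233.]
90 [511. 203.] [495. 234.]
95 [519. 206.] [498. 235.]
```

View pics/s3.png

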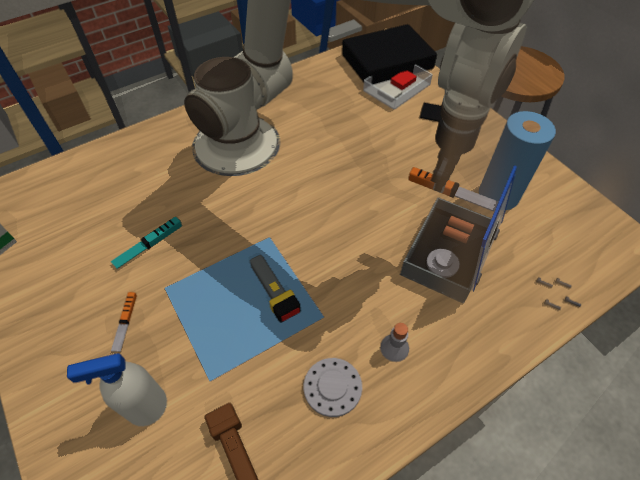

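The lid is open in the scene view, with its lip at (505,195). The label gives about 82°, so I push the last 24 mm and back off.

```bash
python3 -m inch '[[[10,8,0,-1,0,0,0],[10,8,0,0,0,0,0],[10,8,0,0,0,0,0],[10,0,0,0,0,0,0],[10,-15,0,0,0,0,0],[10,-45,0,0,0,0,0],[10,-60,0,0,0,0,0],[10,0,0,0,0,0,0]]]'
python3 -c "
from lid import *
lid()
delta([.441,-.30,.11],[180,0,1.4])"
```

```text
time: 12.82
ee_pos: [0.4868, 0.1786, 0.2183]
tcp_rot: [-180.0, 0.1, 28.4]
wrist_force: [0.4, 0.2, -1.4]
opening: 0.0216
grasp_force: 98.8
top lip 0.83 [202.1 146.8]
top label 0.69 [208.3 148.7]
scene lip 0.92 [513.7 201.1]
scene label 0.8 [492.  232.8]
lip [0.6988 0.295  0.2451] angle 89.11350751666726 r 0.18507777481521417
label [0.7049 0.2899 0.1484] angle 90.0705476606944 r 0.08840183362536036
75 [488. 196.] [486. 231.]
80 [496. 198.] [489. 232.]
85 [504. 200.] [492. 233.]
90 [511. 203.] [495. 234.]
95 [519. 206.] [498. 235.]
at [0.4909 0.1806 0.2177] [-180.     0.    28.5] F [-0.4 -0.2 -1.1] shift old axes [-272.8  398.8  107.8] new axes [-61.6 479.2 107.7] turn [-0.   0.  27.1]
```

```bash
python3 -m inch '[[[10,0,0,0,0,0,9],[10,0,0,0,0,0,9],[10,0,0,0,0,0,9],[10,-5,40,0,0,0,0],[10,-5,44,0,0,0,0],[10,-5,44,5,0,0,0],[10,-5,44,10,0,0,0],[10,-6,44,13,0,0,0]]]'
python3 -m inch '[[[10,-6,44,15,0,0,0],[10,-6,44,15,0,0,0],[10,-6,44,15,0,0,0],[10,-6,44,15,0,0,0],[10,-6,44,15,0,0,0],[10,-6,43,5,0,0,0],[10,0,0,0,0,0,0]]]'
python3 -c "
from h import *
delta([.441,-.30,.0115],[180,0,1.4])"
```

```text
time: 14.18
ee_pos: [0.5146, -0.1211, 0.1758]
tcp_rot: [-176.3, 0.4, 8.7]
wrist_force: [1.4, 0.0, -1.9]
opening: 0.0217
grasp_force: 98.8
time: 15.05
ee_pos: [0.516, -0.382, 0.0774]
tcp_rot: [-176.2, 0.6, 8.5]
wrist_force: [-0.3, 0.5, -1.5]
opening: 0.0216
grasp_force: 98.9
at [ 0.516  -0.382   0.0774] [-176.2    0.6    8.5] F [-0.3  0.5 -1.5] shift old axes [-61.3 -87.6  72.5] new axes [-72.9 -83.8  65.9] turn [-3.7  0.8  7.1]
```

```bash
python3 -m inch '[[[10,0,0,0,-3.7,0.8,7.1],[10,-24,-28,0,0,0,0],[10,-24,-28,0,0,0,0],[10,-25,-28,10,0,0,0],[10,0,0,0,0,0,0]]]'
python3 -c "
from h import *
delta([.441,-.30,.0115],[180,0,1.4])
c=viewer.camera('scene')
for d in finder.mark_of('scene','blade_tip'): print(d['conf'],d['position'])
o=bot.get_obs(); print(proj(c,o['ee_pos']+np.array([.12,.003,.0035])))"
```

```text
time: 15.68
ee_pos: [0.4398, -0.2952, 0.0689]
tcp_rot: [-179.9, -0.0, 1.7]
wrist_force: [-0.2, -0.1, -1.4]
opening: 0.0218
grasp_force: 99.1
at [ 0.4398 -0.2952  0.0689] [-179.9   -0.     1.7] F [-0.2 -0.1 -1.4] shift old axes [ 1.   4.8 57.4] new axes [ 1.   4.8 57.4] turn [-0.1 -0.   0.3]
0.93 [231.4, 332.6]
0.8 [117.4, 349.8]
0.75 [112.9, 267.1]
[227.17647215 333.00832845]
```

```bash
python3 -m inch '[[[10,1,3,25,0,0,0],[10,0,1,20,0,0,0],[10,0,0,8,0,0,0],[10,0,0,3,0,0,0],[10,0,0,1,0,0,0],[10,0,0,0,0,0,0],[70,0,0,0,0,0,0],[70,0,0,0,0,0,0]]]'
python3 -m inch '[[[70,0,0,0,0,0,0],[70,0,0,-20,0,0,0],[70,0,0,-50,0,0,0],[70,0,0,-60,0,0,0],[100,12,-40,-10,0,0,0],[100,12,-40,0,0,0,0],[100,12,-40,0,0,0,2.9],[100,0,-30,0,0,0,0]]]'
python3 - <<'E'
from h import *
c=viewer.camera('wrist')
G={}
for th in ['scanner_grip','window','blade_grip','blade_tip']:
    for d in finder.mark_of('wrist',th)[:2]: G.setdefault(th,at(c,d['position'],.022)); print(th,d['conf'],d['position'],at(c,d['position'],.022))
delta([.475,-.149,.012],[180,0,-1.5])
E
```

```text
time: 16.77
ee_pos: [0.4427, -0.3016, 0.0131]
tcp_rot: [179.9, -0.2, 1.6]
wrist_force: [-0.9, 0.1, -0.5]
opening: 0.0572
grasp_force: 0.0
time: 17.77
ee_pos: [0.4759, -0.1489, 0.1528]
tcp_rot: [180.0, -0.1, -1.3]
wrist_force: [0.2, -0.9, -0.5]
opening: 0.0853
grasp_force: 0.0
scanner_grip 0.85 [320.3, 223.4] [ 0.47890574 -0.14858985  0.022     ]
window 0.94 [324.4, 96.6] [ 0.56904723 -0.15357895  0.022     ]
blade_grip 0.82 [514.1, 259.4] [ 0.44583987 -0.30009973  0.022     ]
blade_grip 0.74 [501.5, 478.6] [ 0.21334182 -0.32015689  0.022     ]
blade_tip 0.67 [531.2, 102.8] [ 0.56138368 -0.29471091  0.022     ]
at [ 0.4756 -0.1508  0.1527] [ 1.8e+02 -1.0e-01 -1.3e+00] F [ 0.2 -0.9 -0.2] shift old axes [ -1.   -1.9 140.7] new axes [ -0.6  -1.8 140.7] turn [ 0.  -0.1  0.2]
```

```bash
python3 -m inch '[[[100,1,-1,50,0,0,0.7],[100,0,0,50,0,0,0],[100,0,0,28,0,0,0],[100,0,0,14,0,0,0],[20,0,0,0,0,0,0],[20,0,0,0,0,0,0],[20,0,0,0,0,0,0],[20,0,0,0,0,0,0]]]' 80
python3 -m inch '[[[20,0,0,0,0,0,0],[20,0,0,-25,0,0,0],[20,0,0,-50,0,0,0],[20,0,0,-50,0,0,0],[20,0,0,-40,0,0,0],[20,0,0,0,0,0,0]]]'
python3 - <<'E'
from h import *
H=np.array([.7015,.296,.06]); D=np.array([.880,.475,0])
delta(H-.195*D+[0,0,.065],[180,0,28.4])
E
```

```text
time: 19.02
ee_pos: [0.4779, -0.1499, 0.0123]
tcp_rot: [179.9, -0.3, -2.0]
wrist_force: [-1.1, -2.1, 6.6]
opening: 0.0329
grasp_force: 81.7
time: 19.77
ee_pos: [0.4779, -0.1498, 0.1792]
tcp_rot: [179.9, -0.4, -2.0]
wrist_force: [0.4, -0.2, -3.1]
opening: 0.0328
grasp_force: 80.6
at [ 0.4779 -0.1498  0.1792] [179.9  -0.4  -2. ] F [ 0.4 -0.2 -3.1] shift old axes [  39.2 -354.9   53.8] new axes [ 213.8 -285.9   54.2] turn [  0.2  -0.4 -30.4]
```

```bash
python3 -m inch '[[[20,0,0,0,0,0,-7.6],[20,0,0,0,0,0,-7.6],[20,0,0,0,0,0,-7.6],[20,0,0,0,0,0,-7.6],[20,10,-36,0,0,0,0],[20,10,-36,0,0,0,0],[20,10,-36,0,0,0,0],[20,0,0,0,0,0,0]]]'
python3 -m inch '[[[20,20,-36,0,0,0,0],[20,20,-36,5,0,0,0],[20,25,-36,5,0,0,0],[20,25,-36,8,0,0,0],[20,20,-30,10,0,0,0],[20,0,0,0,0,0,0]]]'
python3 - <<'E'
from h import *
H=np.array([.7015,.296,.06]); D=np.array([.880,.475,0])
delta(H-.1925*D+[.001,-.0018,.0643],[180,0,28.4])
E
```

```text
time: 20.78
ee_pos: [0.4507, -0.0384, 0.1746]
tcp_rot: [180.0, -0.0, 28.5]
wrist_force: [-0.4, 0.2, -1.5]
opening: 0.0327
grasp_force: 80.8
time: 21.52
ee_pos: [0.4653, 0.1664, 0.1454]
tcp_rot: [180.0, 0.1, 28.5]
wrist_force: [0.4, -0.3, -2.6]
opening: 0.0327
grasp_force: 80.8
at [0.4653 0.1664 0.1454] [1.80e+02 1.00e-01 2.85e+01] F [ 0.4 -0.3 -2.6] shift old axes [77.   0.4 21. ] new axes [77.   0.3 21.1] turn [0.  0.1 0.1]
```

```bash
python3 -m inch '[[[20,20,0,7,0,0,0],[20,20,0,7,0,0,0],[20,20,0,7,0,0,0],[20,17,0,0,0,0,0],[20,0,0,0,0,0,0]]]'
python3 - <<'E'
from h import *
o=bot.get_obs(); R=Ro.from_euler('xyz',o['tcp_rot'],degrees=True).as_matrix(); W=o['ee_pos']+R@np.array([.0925,0,-.0107]); print(o['ee_pos'],o['tcp_rot'],'W',W)
ob={}
for n in ['top','scene','wrist']:
    c=viewer.camera(n); im=c['pixels'].copy()
    print(n,'W px',proj(c,W))
    for th in ['window','label','lip','scanner_grip']:
        for d in finder.mark_of(n,th)[:2]: print(n,th,round(d['conf'],2),np.round(d['position'],1))
    if n!='top':
        cv2.imwrite(f'pics/{n}5.png',im[...,::-1])
    else: T=cv2.resize(im[110:230,170:310],None,fx=4,fy=4,interpolation=cv2.INTER_CUBIC)
    if n=='scene': S=cv2.resize(im[150:290,400:530],None,fx=3,fy=3,interpolation=cv2.INTER_CUBIC)
    if n=='wrist': Wm=im[:, :]
A=np.zeros((600,800,3),np.uint8); A[:300,:350]=cv2.resize(T,(350,300)); A[:420,400:790]=S; A[300:600,:400]=cv2.resize(Wm,(400,300)); cv2.imwrite('pics/m5.png',A[...,::-1])
E
```

```text
time: 22.15
ee_pos: [0.534, 0.2009, 0.1257]
tcp_rot: [179.9, -0.0, 28.3]
wrist_force: [0.3, 0.1, -1.6]
opening: 0.0325
grasp_force: 80.9
[0.53403491 0.20086906 0.12568923] [ 1.79921214e+02 -1.55592944e-02  2.83325186e+01] W [0.61544462 0.24478001 0.13641433]
top W px [229.13622268 187.24030086]
top window 0.82 [465.1 173.1]
top label 0.82 [208.7 151.9]
top scanner_grip 0.71 [461.7 138.7]
scene W px [451.08385952 217.5518309 ]
scene window 0.75 [452.7 216.6]
scene window 0.66 [216.  410.1]
scene label 0.83 [492.1 235.6]
scene lip 0.84 [514.9 201.5]
scene scanner_grip 0.74 [235.8 458.5]
scene scanner_grip 0.56 [412.6 200.6]
wrist W px [323.36690458  82.43859118]
wrist window 0.68 [322.7  83.1]
wrist scanner_grip 0.84 [322.  329.5]
```

View pics/m5.png

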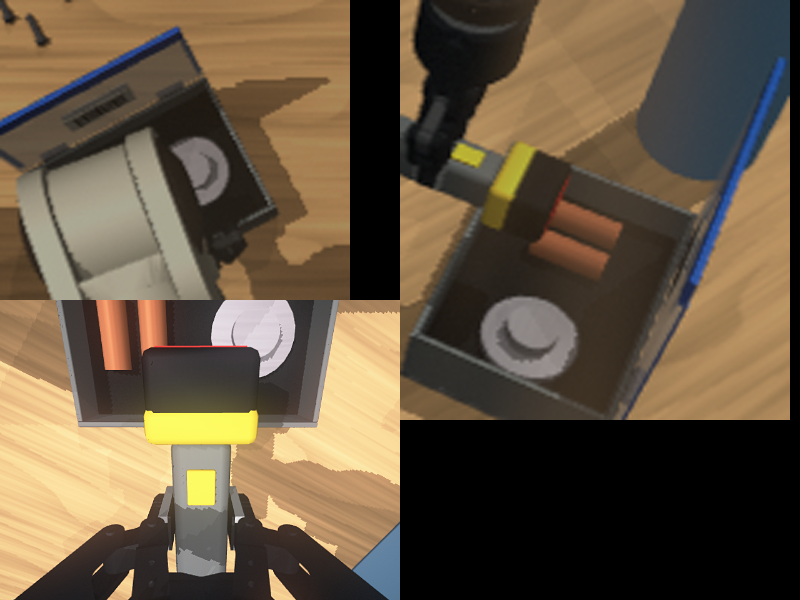

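The scanner is centred on the case, with its window at (452,217) in the scene view and the label in the top view near (209,152.6). I check the distance and then hold.

```bash
python3 - <<'E'
from h import *
t=viewer.camera('top'); s=viewer.camera('scene')
D=np.array([.880,.475,0]);e=np.array([-.475,.88,0]); W=np.array([.61544,.24478,.1364])
for X in (at(t,(209.2,152.6),.135), at(t,(208.7,151.9),.135), tri([(t,(208.9,152.3)),(s,(492.1,234.6))])):
    v=X-W; print(X,'ahead',v@D,'lat',v@e,'up',v[2])
# lip outer edge ends in top view (m5): (0,125),(178,28) -> px
for p in [(178/2.5+170,28/2.5+110)]: print(at(t,p,.242))
E
python3 -m inch '[[[20,0,0,1,0,0,0],[20,0,0,0,0,0,0],[20,0,0,0,0,0,0],[20,0,0,0,0,0,0],[20,0,0,0,0,0,0],[20,0,0,0,0,0,0],[20,0,0,0,0,0,0],[20,0,0,0,0,0,0]]]'
```

```text
[0.70402767 0.29644579 0.135     ] ahead 0.10249840230688921 lat 0.003386748834001217 up -0.0013999999999999846
[0.70582346 0.2977374  0.135     ] ahead 0.10469220975579907 lat 0.0036703739948105514 up -0.0013999999999999846
[0.70146812 0.29390048 0.13457578] ahead 0.09903697286436713 lat 0.0023626697877102815 up -0.0018242224540575558
[0.75556754 0.20043937 0.242     ]
time: 24.0
ee_pos: [0.5335, 0.2018, 0.1256]
tcp_rot: [179.9, -0.1, 28.4]
wrist_force: [-0.5, 0.8, -3.0]
opening: 0.0326
grasp_force: 80.9
```

```bash
python3 -m inch '[[[20,1,-2,1,0,0,0],[20,0,0,0,0,0,0],[20,0,0,0,0,0,0],[20,0,0,0,0,0,0],[20,0,0,0,0,0,0],[20,0,0,0,0,0,0],[20,0,0,0,0,0,0],[20,0,0,0,0,0,0]]]'
python3 -m inch '[[[20,0,0,0,0,0,0],[20,0,0,0,0,0,0],[20,0,0,0,0,0,0],[20,0,0,0,0,0,0],[20,0,0,0,0,0,0],[20,0,0,0,0,0,0],[20,0,0,0,0,0,0],[20,0,0,0,0,0,0]]]'
python3 -m inch '[[[20,-25,0,-5,0,0,0],[20,-30,10,-10,0,0,0],[20,-30,36,-10,0,0,0],[20,-25,36,-10,0,0,0],[20,-20,36,-10,0,0,0],[20,-20,36,0,0,0,0],[20,-10,36,0,0,0,0],[20,0,0,0,0,0,0]]]'
python3 -c "
from h import *
delta([.478,-.150,.10],[180,0,-2])"
```

```text
time: 25.0
ee_pos: [0.5334, 0.204, 0.1246]
tcp_rot: [179.9, -0.1, 28.4]
wrist_force: [0.0, 0.4, -2.5]
opening: 0.0331
grasp_force: 80.9
time: 26.0
ee_pos: [0.5334, 0.204, 0.1246]
tcp_rot: [179.9, -0.1, 28.4]
wrist_force: [-0.5, 0.2, -3.0]
opening: 0.0323
grasp_force: 80.9
time: 27.0
ee_pos: [0.4831, -0.0412, 0.1696]
tcp_rot: [179.9, -0.1, 28.2]
wrist_force: [-1.0, 0.2, -2.1]
opening: 0.0326
grasp_force: 80.9
at [ 0.4831 -0.0412  0.1696] [ 1.799e+02 -1.000e-01  2.820e+01] F [-1.   0.2 -2.1] shift old axes [-56.   93.4  69.7] new axes [ -1.3 108.9  69.6] turn [ 0.1 -0.1 30.2]
```

```bash
python3 -m inch '[[[20,0,0,0,0,0,7.5],[20,0,0,0,0,0,7.5],[20,0,0,0,0,0,7.5],[20,0,0,0,0,0,7.7],[20,0,36,20,0,0,0],[20,-1,36,25,0,0,0],[20,0,36,24,0,0,0],[20,0,0,0,0,0,0]]]'
python3 -c "
from h import *
delta([.478,-.150,.0128],[180,0,-2])"
```

```text
time: 28.0
ee_pos: [0.4774, -0.1479, 0.0986]
tcp_rot: [-180.0, 0.1, -1.9]
wrist_force: [-0.1, -0.4, -2.1]
opening: 0.0324
grasp_force: 80.9
at [ 0.4774 -0.1479  0.0986] [-1.8e+02  1.0e-01 -1.9e+00] F [-0.1 -0.4 -2.1] shift old axes [ 0.8  2.1 85.8] new axes [ 0.7  2.1 85.8] turn [-0.   0.1  0.1]
```

```bash
python3 -m inch '[[[20,1,2,35,0,0,0],[20,0,0,30,0,0,0],[20,0,0,12,0,0,0],[20,0,0,5,0,0,0],[20,0,0,2.5,0,0,0],[20,0,0,1,0,0,0],[20,0,0,0,0,0,0],[100,0,0,0,0,0,0]]]'
python3 -m inch '[[[100,0,0,0,0,0,0],[100,0,0,0,0,0,0],[100,0,0,0,0,0,0],[100,0,0,-20,0,0,0],[100,0,0,-50,0,0,0],[100,0,0,-60,0,0,0],[100,-40,0,-30,0,0,0],[100,-50,0,0,0,0,0]]]'
python3 -m inch '[[[100,-40,0,0,0,0,0],[100,0,0,0,0,0,0],[100,0,0,0,0,0,0],[100,0,0,0,0,0,0]]]'
python3 - <<'E'
from h import *
c=viewer.camera('scene'); save(c,'end.png')
E
```

```text
time: 29.0
ee_pos: [0.4801, -0.1494, 0.0157]
tcp_rot: [180.0, -0.2, -1.8]
wrist_force: [-0.4, -0.1, 1.2]
opening: 0.0493
grasp_force: 0.0
time: 30.0
ee_pos: [0.3897, -0.1465, 0.1774]
tcp_rot: [179.9, -0.3, -1.8]
wrist_force: [-0.2, 0.2, -0.6]
opening: 0.0849
grasp_force: 0.0
time: 30.5
ee_pos: [0.3501, -0.145, 0.1747]
tcp_rot: [180.0, -0.1, -1.8]
wrist_force: [-0.1, -0.1, 0.2]
opening: 0.0855
grasp_force: 0.0
```

View pics/end.png

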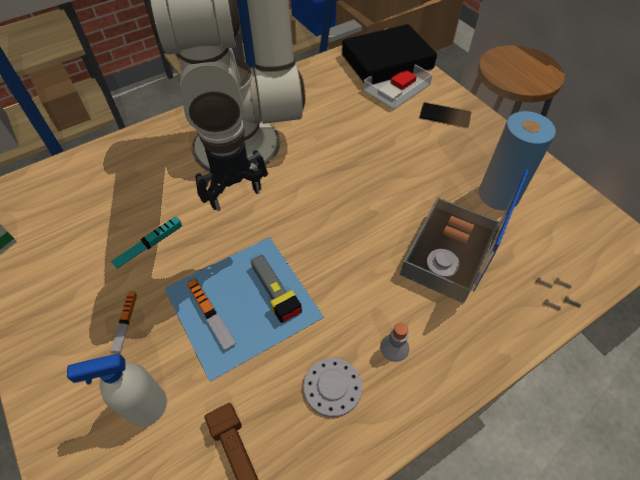

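The final view shows both tools on the mat, the blade at (210,313) and the scanner at (276,288). The lid is upright, with its lip near (515,200), and the other things are where they were.

```bash
python3 -c "
from h import *
print(bot.job_done())"
```

```text
the job is handed in; nothing more can be done
None
```

The job is handed in at about 31 s: the lid was levered upright and stays open, the label was scanned from about 100 mm for over a second, and both tools are back on the mat with nothing else moved.

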